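# Back the sample-board carousel up one notch

## Robot

A 6-joint arm with a two-finger parallel gripper is mounted at the origin on the work surface. World frame = base frame: x ahead of the robot, y to its left, z up, the work surface at z = 0. Lengths are in m, angles in rad, forces in N, time in s.
With the tool pointing down it reaches from about 0.4 to 0.825 m from the base axis. Payload 7 kg.
Tool frame: the origin (TCP) lies at the centre of the arm's flange, where the gripper is bolted on; the fingertips stand 178 mm ahead of it and the grasp point (between the pads) lies 159 mm ahead of it (manip.nose_length is the distance from the TCP to the fingertips, in m); z points along the fingers, y is the direction in which the jaws open and shut (so a half turn about z gives the same grasp; the last joint's range is limited). The gripper opens to 88 mm and grips with 3 to 60 N. Pads are 19 mm wide; open, the fingers measure 130 mm over their backs; the gripper's body (78 mm by 193 mm) begins 47 mm behind the grasp point.
Start: joints at [1.586, 0.359, 0.012, 0, -1.224, -0.288], TCP at [0.182, 0.65, 0.405] pointing down, gripper open.
Joint ranges: [-3.07, 3.07], [-1.43, 2.12], [-1.02, 1.25], [-3.03, 1.67], [-3.05, -0], [-3.03, 3.03]. Speed limits (rad/s): [2.39, 2.39, 3.01, 3.14, 3.14, 3.14].

## Interface

Orientations are given as a 3x3 rotation matrix whose columns are the frame's x, y, z axes.
In Python, from bench import manip, snapshot, recognise, silhouettes gives the robot as it stands.
- The arm moves only by the shell command python3 -m pendant 'ROWS' [OPENING] [FORCE]. ROWS is a JSON object of lists of equal length, an entry for each row: "offset": the shift along the tool's x, y, z in mm, a list of three; "dr": the turn, a rotation vector about the tool's x, y, z in rad, a list of three. In form: {"offset": [[dx, dy, dz], ...], "dr": [[ax, ay, az], ...]}. A call has 1 to 20 rows; each row is the pose to reach, as a shift and turn from the pose commanded when the call began, along the tool's axes at that moment; what a row does not reach only later rows make up. A row lasts 1/12 s, in which the tool goes at most 41.7 mm and 7.16 degrees, less where a joint would pass 70% of its speed; a pose out of reach is approached as far as the arm can. A call with a gripper value outside its range is refused whole. OPENING is the opening, from 0 (shut) to 1 (fully open), set as the call begins (- or left out, the last holds). The fingers move at their own pace and stop on an object; FORCE is the grip in N (left out, the last holds). Time passes only in rows, so rows that repeat a pose let the fingers close. It gives the time, the measured TCP pose, the force and the opening at its end, in the units of the state.
- manip.get_state(): the state, without advancing time (a new reading comes with each control period).
- snapshot(name): name is "scene" or "top" or "wrist"; returns a dict with "img" (384x512x3 uint8, blue, green, red), "vertical_fov" (degrees; the focal length in pixels is half the picture's height over the tangent of half this angle, whatever the lens; pixels are square), "cx", "cy" (the principal point, pixels), "R" (3x3) and "t" (3): a world point X has camera coordinates R X + t. Camera axes: x right, y down, z forward; pixel columns grow to the right and rows downward; lengths in m; the calibration is good to about 2 mm. A picture is of the moment at which its call begins. There is no depth.
- manip.job_done(): hands the job in, once; it reports no verdict.
Trained networks look in the newest picture that a camera, given by its name, has taken for a name from the list of things; names that differ only in an ending like _2 or _b are one class to them, and where a whole thing is asked for, a point or a joint stands for the part that bears it (a point fixed in the world has none). Each returns a list of dicts, best first, with "confidence" (0 to 1); they miss things now and then, are a little off and sometimes report something else, mostly with a low value. They report only what shows in the picture. A call takes as long as a camera call.
- recognise(thing, camera): "centre" ([column, row] in pixels, amid what is visible of it).
- silhouettes(thing, camera): "pixels" (384x512 bool, what is visible of it) and "centre" ([column, row] in pixels, amid what is visible of it).
The state is a dict: "clock": time; "q": joint angles; "dq": joint speeds; "tau": joint torques, N m; "position": TCP position; "ee_rot": TCP orientation; "force": force on the tool from outside, world axes, zero at the start; "torque": the same for the moment, N m; "grip_width": finger opening in m.
Only numpy, scipy, OpenCV 4.12 (cv2) and the standard library are available. Lean on these libraries where they do the work, as an engineer would, in place of code of your own. Each camera call takes 0.05 s, during which the arm holds its last target.

## Task

The carousel of varnished sample boards has been turned one notch too far: with a fingertip, tip the steel pawl up out of the ratchet teeth by its ball-ended thumb lever until it stays open, then push the turntable back (clockwise seen from above) by one full notch by its boards, and tip the pawl shut again so that it drops fully into that notch. Push gently, pinch or lift nothing, and do not turn the carousel forward. Leave the jar, the tin and the wooden horse where they stand.

Things in the scene. Friction and masses are not known exactly. Their poses are not given: they have to be found in the camera images.
- stand: Fixed round black base of the carousel, 284 mm across, 12 mm thick, on the table. Origin: centre of its underside, on the turntable's upright axis; z up. The pawl is mounted at the rim on its -x side: hinge at (-120, 85, 48) mm in this frame, nose at (-120, 7, 32) mm.
- wheel (a joint): Turntable angle, rad: positive = forward = anticlockwise from above. Starts at 0.02 to 0.12; at 0 a steep tooth face stops on the lowered nose. A notch is 0.785 (45 deg). Backed one notch = about -0.68: the pawl drops home from -0.56 to -0.785; beyond that the nose lands on a tooth top. Stays where left (friction 0.12 N m).
- hub (a point): On the turntable's axis at the top of its 44 mm wide hub, z = 66 mm. The grey metal turntable is 272 mm across, deck top at z = 30 mm, with eight saw-teeth 10.5 mm high around its rim (106 to 134 mm from the axis).
- board (a point): Middle of the top edge of one of eight wooden boards fixed upright and radially on the turntable, every 45 deg (at wheel = 0: 22.5, 67.5 ... deg anticlockwise from the stand's x axis; this one 292.5). Each 8 mm thick, 42 to 94 mm from the axis, z = 30 to 82 mm. Turns with the turntable. Any board may be pushed.
- pawl (a joint): Pawl angle, rad: 0 = nose down in the teeth, thumb lever upright; grows as the lever's ball is pushed towards the stand's +y, which lifts the nose; stop at 0.6. Top-heavy: past 0.4 it falls open by itself and stays, below 0.22 it falls shut by itself. The nose clears the teeth above 0.15. Under 2 N on the ball moves it.
- hinge (a point): Middle of the pawl's hinge, z = 48 mm; its axis is parallel to the stand's x. Two bracket cheeks hold it, 22 mm long (y), outer faces 16.5 mm either side of it, up to z = 55 mm. The thumb lever rises from it: a strip 16 mm wide (x), 4 mm thick, with a ball on top.
- nose (a point): Underside of the pawl's nose (14 x 6 x 12 mm) at the end of its dark steel bar, 78 mm from the hinge along the stand's -y when down, then at z = 32 mm. Moves with the pawl.
- knob (a point): Centre of the 18 mm steel ball on the pawl's thumb lever, 55 mm from the hinge axis. At pawl = 0 straight above the hinge, z = 103 mm; fully open 31 mm further along the stand's +y, z = 93 mm.
- jar: Bystander: small glass sample jar with black cap, 48 mm across, 60 mm high, loose. Origin: centre of its underside.
- tin: Bystander: dark steel paint tin, 84 mm across, 85 mm high, loose. Origin: centre of its underside.
- horse: Bystander: carved wooden horse, about 90 mm long, 28 mm wide and 88 mm high, loose. Origin: under its middle, on the table; its head points to its -x.

How it is judged:
On the way, in this order (a step that is already met when the one before it is completed fails the run):
1. the pawl is lifted out of the teeth (past 0.3 rad) while the turntable has not gone back (value of joint pawl above 0.3 rad and value of joint wheel above -0.06 rad), for 0.2 s.
2. the turntable is pushed back with the pawl up (value of joint pawl above 0.15 rad and value of joint wheel below -0.2 rad), for 0.2 s.
At the end, for the whole second after the job is handed in: The turntable rests between 0.55 and 0.81 rad back (one notch), the pawl is down in the teeth (under 0.06 rad), and jar, tin and horse stand within 30 mm of where they were (value of joint wheel between -0.81 and -0.55 rad and value of joint pawl below 0.06 rad and velocity of joint wheel between -0.05 and 0.05 rad/s and distance of each of jar, tin, horse from where it was at the start of the episode below 0.03 m and angle between each of jar, tin, horse's own z axis and vertical below 0.2 rad); the robot touches nothing.
It fails at once if the turntable is turned forward a notch (value of joint wheel above 0.5 rad).
It fails at once if the turntable is turned back two notches (value of joint wheel below -1.3 rad).
It fails at once if the pawl is pinched or forced (over 35 N) (contact force between the fingers and pawl above 35 N).
It fails at once if a board is pinched or the turntable forced (over 35 N) (contact force between the fingers and wheel above 35 N).
It fails at once if the jar, tin or horse is moved, lifted or knocked over (distance of any of jar, tin, horse from where it was at the start of the episode above 0.03 m or angle between any of jar, tin, horse's own z axis and vertical above 0.3 rad).
It also fails if it takes over 61 s, if anything falls off the work surface, if the arm or the gripper's body presses on something with over 40 N, if the wrist force passes 120 N, or if a joint passes its speed limit or range.

## Working session

There is one attempt and no reset: what is moved stays moved. The work goes in short steps, Python scripts to look and compute and a shell command to move; the robot and the scene stay as the last step left them, time stands still between calls to the robot, and variables do not carry over. Pictures are saved under pics/ and viewed, and the job is handed in when it is done.

```bash
ls; mkdir -p pics; python3 - <<'E'
from bench import manip, snapshot, recognise, silhouettes
import cv2
s=manip.get_state(); print(s['clock'],s['position'],s['ee_rot'],s['grip_width'])
for c in ['scene','top','wrist']:
    d=snapshot(c); cv2.imwrite(f'pics/{c}0.png',d['img']); print(c,d['vertical_fov'],d['cx'],d['cy'],(-d['R'].T@d['t']).round(3),d['R'].round(3).tolist())
    for th in ['stand','hub','board','hinge','nose','knob','jar','tin','horse']:
        r=recognise(th,c); print(th,[(x['centre'],round(x['confidence'],2)) for x in r[:3]])
print(manip.get_state()['clock'])
E
```

```text
pics
0.0 [0.18178859 0.64984028 0.40373678] [[ 9.62995323e-01 -2.69517905e-01 -3.27186317e-04]
 [-2.69518075e-01 -9.62993952e-01 -1.62972136e-03]
 [ 1.24160642e-04  1.65759667e-03 -9.99998618e-01]] 0.08758994310252172
scene 50.03675890471117 256.785041645668 195.64486560805022 [ 1.005 -0.635  0.671] [[0.853, 0.522, 0.0], [0.312, -0.509, -0.802], [-0.419, 0.684, -0.597]]
stand [([249.2, 228.5], 0.64), ([151.6, 229.2], 0.18)]
hub [([253.9, 230.1], 0.96)]
board [([248.6, 224.9], 0.85)]
hinge [([251.1, 229.2], 0.66)]
nose [([250.5, 179.2], 0.64)]
knob [([250.8, 177.6], 0.61)]
jar [([151.8, 226.8], 0.91)]
tin [([322.8, 187.4], 0.81)]
horse [([154.0, 270.8], 0.56)]
top 52.28119681685172 258.94231459421025 189.1990816686621 [0.507 0.047 1.053] [[-0.015, -1.0, 0.019], [-0.996, 0.013, -0.089], [0.089, -0.02, -0.996]]
stand [([263.8, 196.6], 0.75), ([322.8, 262.7], 0.64)]
hub [([262.9, 192.9], 0.62)]
board [([265.0, 187.9], 0.93)]
hinge [([265.0, 192.2], 0.59)]
nose [([224.0, 221.0], 0.55)]
knob [([223.0, 219.6], 0.61)]
jar [([321.5, 262.2], 0.66)]
tin [([187.1, 152.7], 0.74)]
horse [([360.8, 219.4], 0.63)]
wrist 67.4213769582681 258.8164965233148 193.9379486549952 [0.257 0.628 0.385] [[-0.268, -0.963, -0.0], [-0.923, 0.257, 0.287], [-0.276, 0.077, -0.958]]
stand []
hub []
board []
hinge []
nose []
knob []
jar []
tin []
horse []
1.5
```

```bash
python3 - <<'E'
import cv2
a=cv2.imread('pics/top0.png')[100:300,140:400]; cv2.imwrite('pics/top0z.png',cv2.resize(a,None,fx=3,fy=3,interpolation=cv2.INTER_CUBIC))
a=cv2.imread('pics/scene0.png')[120:310,120:380]; cv2.imwrite('pics/scene0z.png',cv2.resize(a,None,fx=3,fy=3,interpolation=cv2.INTER_CUBIC))
E
```

```text
(no output)
```

View pics/top0z.png

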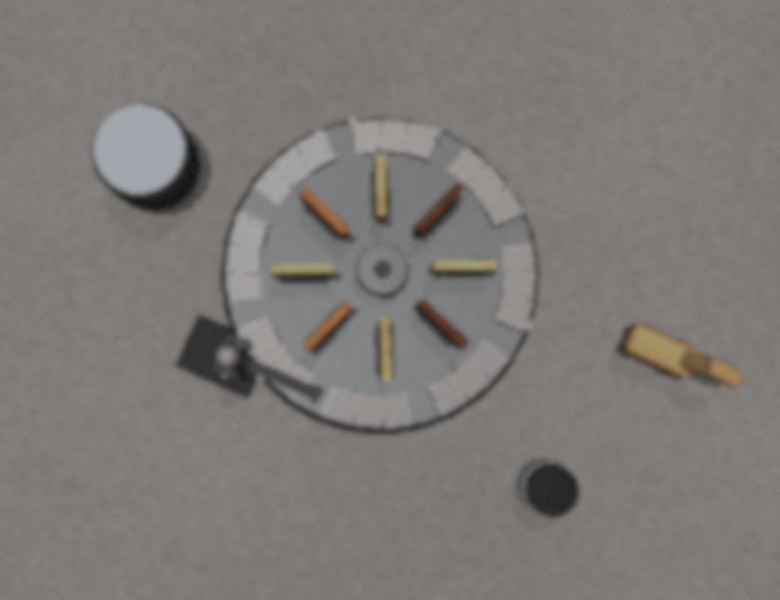

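View pics/scene0z.png

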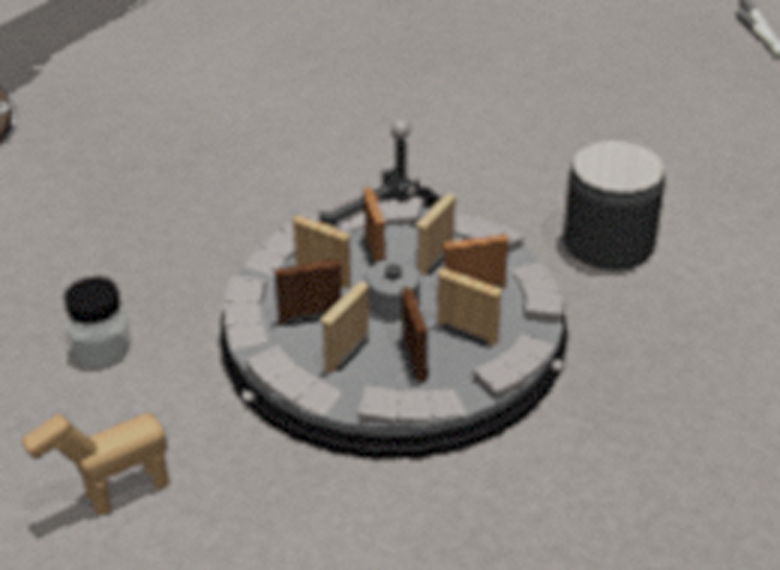

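```bash
cat > h.py <<'E'
import numpy as np, cv2
from scipy.optimize import least_squares
def proj(d,X):
    X=np.asarray(X,float); c=d['R']@X+d['t']; f=192/np.tan(np.radians(d['vertical_fov']/2))
    return np.array([d['cx']+f*c[0]/c[2], d['cy']+f*c[1]/c[2]])
def back(d,p,z):
    f=192/np.tan(np.radians(d['vertical_fov']/2))
    r=d['R'].T@np.array([(p[0]-d['cx'])/f,(p[1]-d['cy'])/f,1]); C=-d['R'].T@d['t']
    return C+r*(z-C[2])/r[2]
E
python3 - <<'E'
from h import *
from bench import snapshot
T=snapshot('top'); S=snapshot('scene')
import pickle; pickle.dump({k:{a:b for a,b in v.items() if a!='img'} for k,v in dict(T=T,S=S).items()},open('cal.pkl','wb'))
z=lambda p:np.array(p)/3+[140,100]; zs=lambda p:np.array(p)/3+[120,120]
for n,p,h in [('hub',(382,268),.066),('knob',(228,356),.103),('nose',(320,395),.04),('tin',(140,149),.085),('jar',(552,489),.06),('horse',(680,353),.08)]:
    print(n,back(T,z(p),h).round(4))
print('scene hub',back(S,zs((393,271)),.066),'knob',back(S,zs((401,130)),.103),'tin',back(S,zs((617,166)),.085),'jar',back(S,zs((92,299)),.06))
bs=[(381,186),(438,210),(463,266),(442,324),(386,349),(328,328),(302,270),(325,212)]
c=back(T,z((382,268)),.066)
def model(p):
    x,y,th,w=p
    R=np.array([[np.cos(th),-np.sin(th)],[np.sin(th),np.cos(th)]])
    W=lambda a,b,h: np.append(R@[a,b]+[x,y],h)
    out=[proj(T,W(0,0,.066))-z((382,268)),proj(T,W(-.12,.085,.103))-z((228,356)),proj(S,W(0,0,.066))-zs((393,271)),proj(S,W(-.12,.085,.103))-zs((401,130)),proj(T,W(-.12,.007,.044))-z((318,393))]
    for b in bs:
        q=z(b); best=min((proj(T,W(.068*np.cos(a),.068*np.sin(a),.082))-q for a in np.radians(22.5)+w+np.arange(8)*np.pi/4),key=np.linalg.norm)
        out.append(best)
    return np.concatenate(out)
for th0 in [-.5,-.3,0,.3]:
  r=least_squares(model,[c[0],c[1],th0,.07]); print(r.x.round(4),r.cost)
print(model(r.x).reshape(-1,2).round(1).tolist())
E
```

```text
hub [0.5945 0.0058 0.066 ]
knob [0.5217 0.1326 0.103 ]
nose [0.4882 0.0597 0.04  ]
tin [0.695  0.2065 0.085 ]
jar [ 0.4072 -0.1338  0.06  ]
horse [ 0.519  -0.2403  0.08  ]
scene hub [0.59893995 0.00205804 0.066     ] knob [0.52637471 0.13128001 0.103     ] tin [0.69845494 0.2028235  0.085     ] jar [ 0.41580077 -0.1415991   0.06      ]
[ 0.594   0.0051 -0.4463  0.0665] 3.9096352386591184
[ 0.594   0.0051 -0.4463  0.0665] 3.9096352386591513
[ 0.594   0.0051 -0.4463  0.8519] 3.90963523865911
[ 0.594   0.0051 -0.4463  0.8519] 3.909635238659198
[[0.3, 0.2], [-0.4, -0.3], [-1.1, -1.4], [-0.8, -0.8], [-0.7, 0.5], [0.0, -0.0], [0.4, -0.6], [0.7, -0.4], [0.4, -0.3], [0.0, -0.1], [-0.3, -0.6], [-0.1, -0.3], [-0.3, -0.4]]
```

```bash
python3 -m pendant '{"offset":[[10,10,0],[30,29,0],[57,55,0],[84,81,0],[111,107,0],[138,133,0],[165,159,0],[192,185,0],[219,211,0],[246,237,0],[273,263,0],[300,290,0],[327,316,0],[354,342,0],[381,368,0],[408,394,0],[435,420,0],[454,438,0],[461,446,0],[461,446,0]],"dr":[[0,0,0.01],[0,0,0.02],[0,0,0.03],[0,0,0.04],[0,0,0.05],[0,0,0.06],[0,0,0.07],[0,0,0.08],[0,0,0.09],[0,0,0.1],[0,0,0.11],[0,0,0.12],[0,0,0.13],[0,0,0.14],[0,0,0.15],[0,0,0.16],[0,0,0.17],[0,0,0.175],[0,0,0.175],[0,0,0.175]]}' 0 10
python3 - <<'E'
from bench import manip,snapshot
import cv2
s=manip.get_state(); print(s['q'],s['ee_rot'],s['force'])
d=snapshot('scene'); cv2.imwrite('pics/scene1.png',cv2.resize(d['img'],(768,576)))
d=snapshot('wrist'); cv2.imwrite('pics/wrist1.png',d['img'])
E
```

```text
clock: 3.27
position: [0.5061, 0.094, 0.4045]
ee_rot: [[0.9, -0.436, -0.0], [-0.436, -0.9, -0.0], [-0.0, 0.0, -1.0]]
force: [-0.9, 0.6, -0.5]
grip_width: 0.0004
[ 5.65559999e-01  9.38429369e-02 -3.36330525e-01  1.09507056e-04
 -1.14101338e+00  5.53921183e-01] [[ 8.99894173e-01 -4.36108244e-01 -2.76358825e-04]
 [-4.36108315e-01 -8.99894134e-01 -2.93318695e-04]
 [-1.20774984e-04  3.84478166e-04 -9.99999919e-01]] [-0.89214363  0.56240782 -0.54311883]
```

View pics/scene1.png

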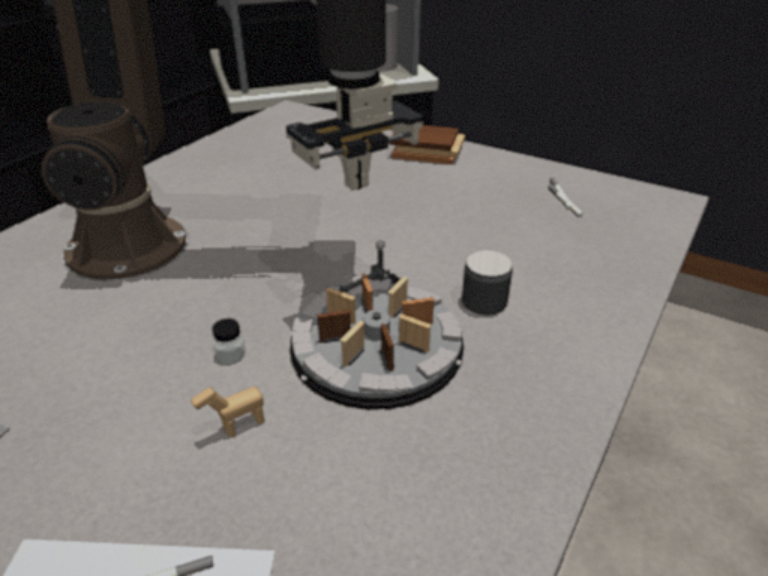

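View pics/wrist1.png

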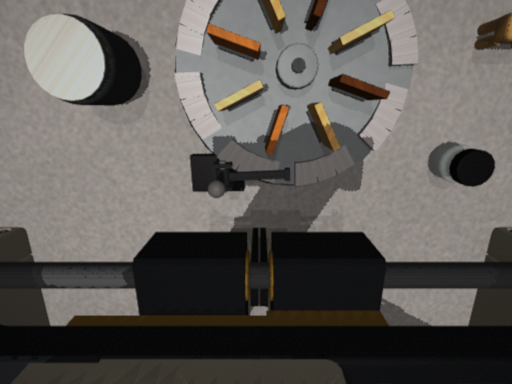

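```bash
python3 - <<'E'
from h import *
from bench import manip,snapshot,recognise
d=snapshot('wrist'); print(recognise('knob','wrist')[:1])
print('knob',back(d,(217,189),.103),'hub',back(d,(298,66),.066))
s=manip.get_state();p=s['position'];R=s['ee_rot']
for y in(-.021,0,.021): print(proj(d,p+R@[0.0095,y,.178]), proj(d,p+R@[0.0095,y,.12]))
E
```

```text
[{'centre': [237.8, 173.2], 'confidence': 0.61}]
knob [0.52258097 0.13437544 0.103     ] hub [0.59513217 0.00780552 0.066     ]
[221.33749351 228.79331721] [203.42753524 286.64699906]
[256.52150294 228.76675006] [255.43627281 286.60921351]
[291.70673524 228.74018198] [307.44768247 286.57142601]
```

```bash
python3 - <<'E'
import cv2
a=cv2.imread('pics/wrist1.png')[180:384,130:390]; cv2.imwrite('pics/w1z.png',cv2.resize(cv2.convertScaleAbs(a,alpha=2.5,beta=20),None,fx=2.9,fy=2.9))
a=cv2.imread('pics/scene1.png')[80:270,260:460]; cv2.imwrite('pics/s1z.png',cv2.resize(a,None,fx=3,fy=3))
E
```

```text
(no output)
```

View pics/w1z.png

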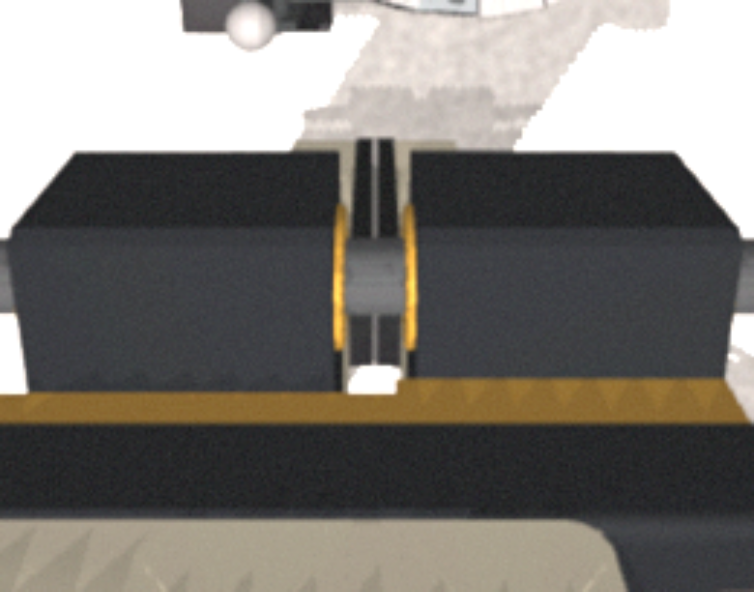

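View pics/s1z.png

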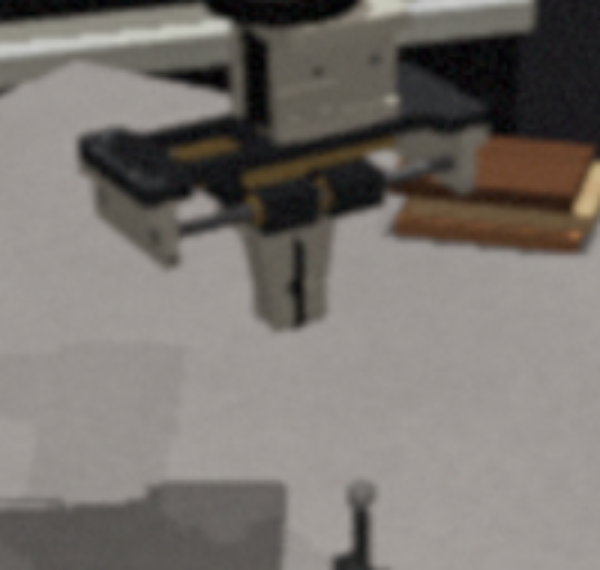

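```bash
python3 -m pendant '{"offset":[[0,0,15],[0,0,45],[0,0,80],[0,0,115],[0,0,133],[0,0,138],[0,-6,138],[0,-10,138],[0,-14,138],[0,-17,138],[0,-20,138],[0,-23,138],[0,-26,138],[0,-29,138],[0,-32,138],[0,-32,138]],"dr":[[0,0,0],[0,0,0],[0,0,0],[0,0,0],[0,0,0],[0,0,0],[0,0,0],[0,0,0],[0,0,0],[0,0,0],[0,0,0],[0,0,0],[0,0,0],[0,0,0],[0,0,0],[0,0,0]]}'
python3 - <<'E'
from bench import manip,snapshot
import cv2
d=snapshot('scene'); cv2.imwrite('pics/s2.png',cv2.resize(d['img'][120:280,160:360],None,fx=3.5,fy=3.5))
d=snapshot('wrist'); cv2.imwrite('pics/w2.png',cv2.resize(d['img'],(768,576)))
E
```

```text
clock: 4.8
position: [0.5198, 0.1256, 0.2667]
ee_rot: [[0.901, -0.433, 0.0], [-0.433, -0.901, 0.0], [0.0, -0.0, -1.0]]
force: [0.8, 0.4, -0.3]
grip_width: 0.0004
```

View pics/s2.png

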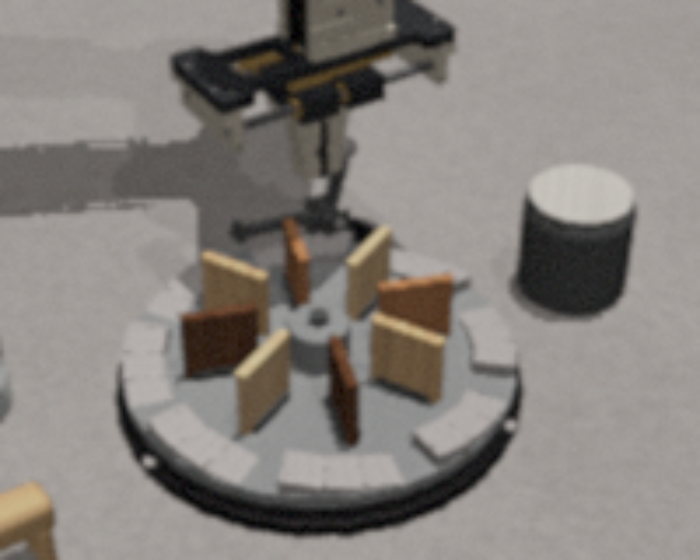

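View pics/w2.png

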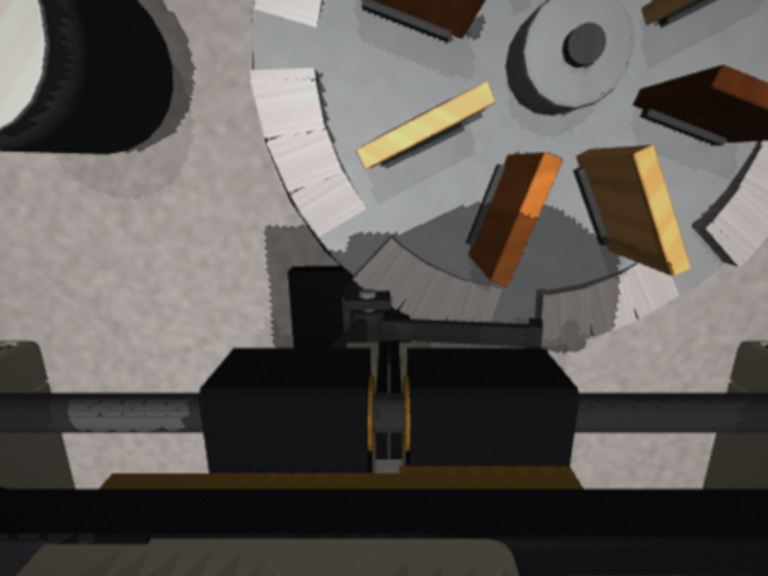

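```bash
python3 -m pendant '{"offset":[[0,-2,0],[0,-4,0],[0,-6,0],[0,-8,0],[0,-9,0],[0,-9,0]],"dr":[[0,0,0],[0,0,0],[0,0,0],[0,0,0],[0,0,0],[0,0,0]]}'
python3 -m pendant '{"offset":[[0,2,0],[0,8,0],[0,20,0],[0,34,0],[0,34,-15],[0,34,-40],[0,34,-60],[0,34,-60]],"dr":[[0,0,0],[0,0,0],[0,0,0],[0,0,0],[0,0,0],[0,0,0],[0,0,0],[0,0,0]]}'
python3 - <<'E'
from bench import manip,snapshot
import cv2
d=snapshot('scene'); cv2.imwrite('pics/s3.png',cv2.resize(d['img'][120:280,160:360],None,fx=3.5,fy=3.5))
d=snapshot('wrist'); cv2.imwrite('pics/w3.png',cv2.resize(d['img'],(768,576)))
E
```

```text
clock: 5.4
position: [0.5236, 0.1335, 0.2666]
ee_rot: [[0.901, -0.433, 0.0], [-0.433, -0.901, 0.0], [0.0, -0.0, -1.0]]
force: [-0.3, 0.1, -1.3]
grip_width: 0.0003
clock: 6.07
position: [0.5092, 0.1017, 0.3307]
ee_rot: [[0.901, -0.433, 0.006], [-0.433, -0.901, 0.002], [0.004, -0.005, -1.0]]
force: [1.0, 1.2, -0.2]
grip_width: 0.0005
```

View pics/s3.png

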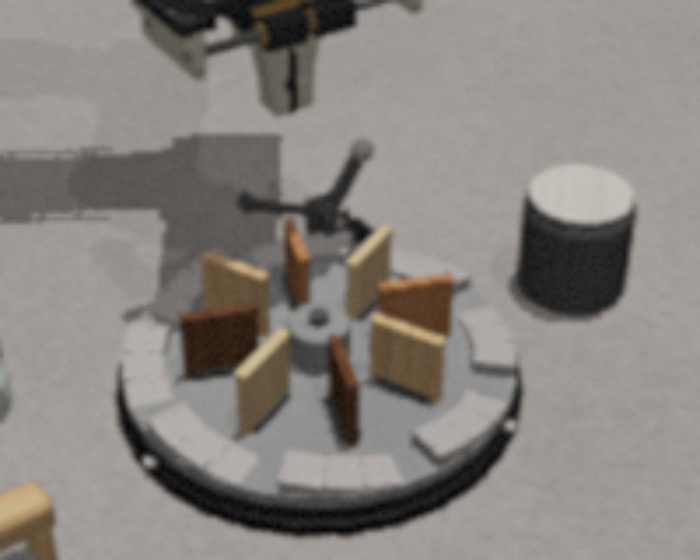

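View pics/w3.png

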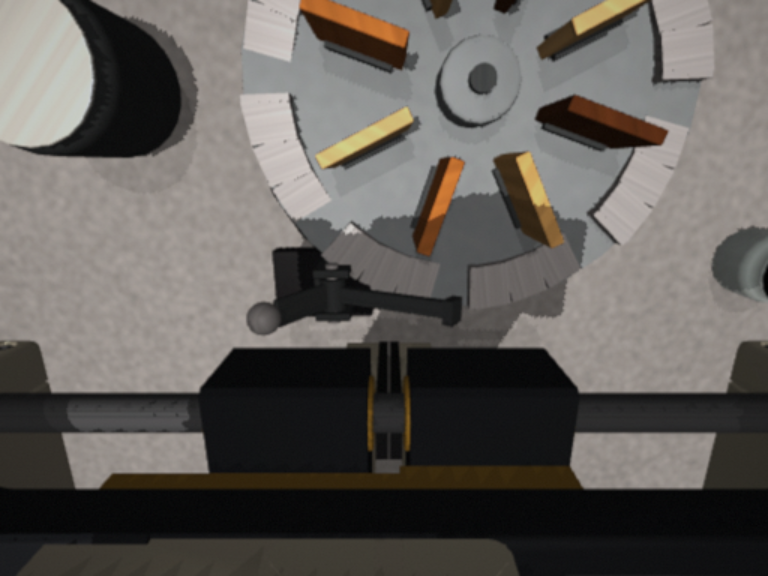

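```bash
python3 - <<'E'
from h import *
from bench import manip,snapshot
d=snapshot('wrist'); 
s=manip.get_state();p=s['position'];R=s['ee_rot'];print(s['clock'],p,s['q'])
C=np.array([.5945,.006]);
for k in range(8):
    a=-.4463+.0665+np.pi/8+k*np.pi/4; print(k,np.degrees(a).round(1),(proj(d,[*(C+.068*np.array([np.cos(a),np.sin(a)])),.082])*1.5).round(0),end=' ')
print('hub',proj(d,[*C,.066])*1.5)
yaw0=np.arctan2(R[1,0],R[0,0])
def off(phi,t,r=.072,zt=.055):
    u=np.array([np.cos(phi),np.sin(phi)]);v=np.array([-u[1],u[0]])
    w=np.append(C+r*u+t*v,zt+.178)-p
    return (R.T@w*1000).round(1), round(-(phi-np.pi/2-yaw0),3)
a0=np.radians(90.7)
print('start',off(a0,.022))
for D in np.arange(0,.751,.0735): print(round(.0665-D,3),off(a0-D,.0135))
E
```

```text
6.2167 [0.50792535 0.10158435 0.32654551] [ 5.76519986e-01  1.68729428e-01 -4.40488580e-01 -5.46872700e-04
 -9.61386926e-01  5.45933913e-01]
0 0.7 [431. -83.] 1 45.7 [354.  20.] 2 90.7 [364. 139.] 3 135.7 [440. 209.] 4 180.7 [541. 202.] 5 225.7 [620. 121.] 6 270.7 [629.  -1.] 7 315.7 [551. -93.] hub [483.713573    78.22124343]
start (array([67.8, -6.1, 93.5]), np.float64(-0.461))
0.066 (array([75.4, -9.9, 93.5]), np.float64(-0.461))
-0.007 (array([ 79.8, -13. ,  93.5]), np.float64(-0.387))
-0.08 (array([ 84.4, -15.7,  93.5]), np.float64(-0.314))
-0.154 (array([ 89.2, -18.1,  93.5]), np.float64(-0.24))
-0.227 (array([ 94.2, -20.1,  93.5]), np.float64(-0.167))
-0.301 (array([ 99.3, -21.8,  93.5]), np.float64(-0.093))
-0.374 (array([104.6, -23.1,  93.5]), np.float64(-0.02))
-0.448 (array([109.9, -24. ,  93.5]), np.float64(0.054))
-0.522 (array([115.2, -24.5,  93.5]), np.float64(0.127))
-0.595 (array([120.6, -24.6,  93.5]), np.float64(0.201))
-0.668 (array([126. , -24.4,  93.5]), np.float64(0.274))
```

```bash
python3 -m pendant '{"offset":[[12,-1,0],[30,-3,0],[48,-5,0],[62,-6,0],[68,-6,0],[68,-6,10],[68,-6,35],[68,-6,65],[68,-6,88],[68,-6,94],[68,-6,94]],"dr":[[0,0,-0.06],[0,0,-0.16],[0,0,-0.27],[0,0,-0.38],[0,0,-0.46],[0,0,-0.46],[0,0,-0.46],[0,0,-0.46],[0,0,-0.46],[0,0,-0.46],[0,0,-0.46]]}'
python3 - <<'E'
from bench import manip,snapshot
import cv2,numpy as np
s=manip.get_state();p=s['position'];R=s['ee_rot']
d=snapshot('wrist'); cv2.imwrite('pics/w4.png',cv2.resize(d['img'],(768,576)))
C=np.array([.5945,.006]); a0=np.radians(90.7)
for D in [0,.15,.3,.45,.6,.68,.735]:
    phi=a0-D;u=np.array([np.cos(phi),np.sin(phi)]);v=np.array([-u[1],u[0]])
    print(round(.0665-D,3),(R.T@(np.append(C+.072*u+.0135*v,.055+.178)-p)*1000).round(1),round(a0-phi,3))
E
```

```text
clock: 7.13
position: [0.5711, 0.078, 0.2299]
ee_rot: [[1.0, 0.01, -0.005], [0.01, -1.0, -0.002], [-0.005, 0.002, -1.0]]
force: [0.7, 0.2, -0.1]
grip_width: 0.0006
0.067 [ 9.   0.3 -3.2] 0.0
-0.083 [19.9 -0.9 -3.2] 0.15
-0.233 [30.9 -0.5 -3.3] 0.3
-0.384 [41.7  1.5 -3.3] 0.45
-0.533 [52.1  5.1 -3.4] 0.6
-0.614 [57.3  7.7 -3.4] 0.68
-0.668 [60.8  9.7 -3.4] 0.735
```

View pics/w4.png

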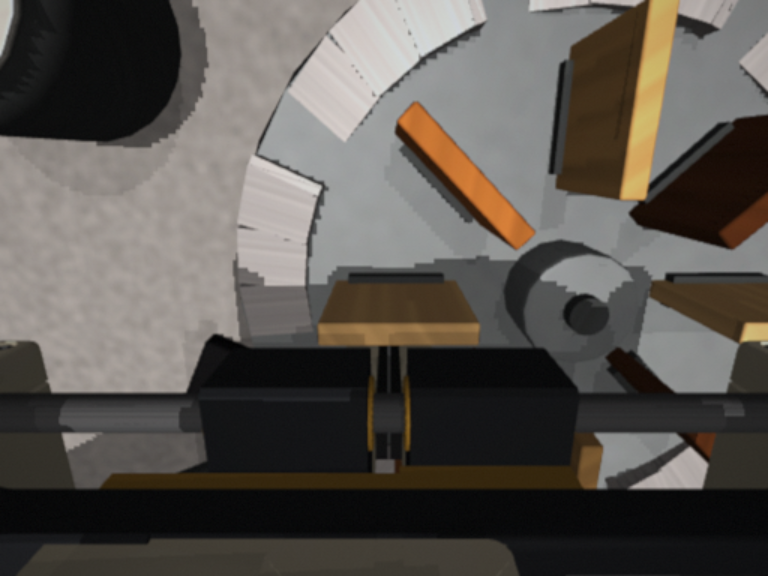

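```bash
python3 -m pendant '{"offset":[[4,0,0],[7,0,0],[10,0,0],[13,0,0],[16,-1,0],[19,-1,0],[22,-1,0],[25,-1,0],[28,-1,0],[31,0,0],[34,0,0],[37,1,0],[40,1,0],[42,2,0],[42,2,0],[42,2,0]],"dr":[[0,0,0],[0,0,0],[0,0,0.01],[0,0,0.05],[0,0,0.09],[0,0,0.13],[0,0,0.17],[0,0,0.21],[0,0,0.25],[0,0,0.3],[0,0,0.34],[0,0,0.38],[0,0,0.42],[0,0,0.45],[0,0,0.45],[0,0,0.45]]}'
cat > m.py <<'E'
from h import *
from bench import manip,snapshot
import sys
d=snapshot('top'); im=d['img']; n=sys.argv[1]
cv2.imwrite(f'pics/t{n}.png',cv2.resize(im[100:300,140:400],None,fx=3,fy=3,interpolation=cv2.INTER_CUBIC))
w=snapshot('wrist'); cv2.imwrite(f'pics/w{n}.png',cv2.resize(w['img'],(768,576)))
E
python3 m.py 5
```

```text
clock: 8.52
position: [0.6151, 0.0771, 0.2334]
ee_rot: [[0.906, -0.424, 0.002], [-0.424, -0.906, 0.001], [0.001, -0.001, -1.0]]
force: [-0.5, -0.1, 0.9]
grip_width: 0.0004
```

View pics/w5.png

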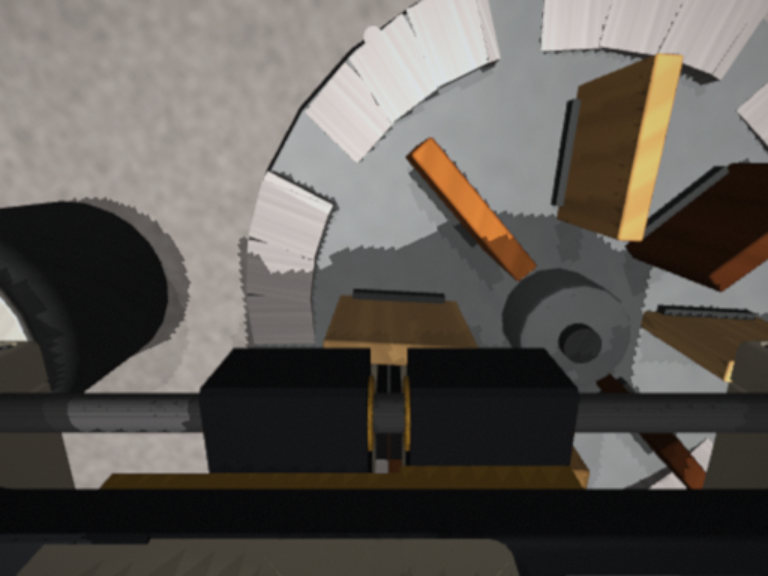

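View pics/t5.png

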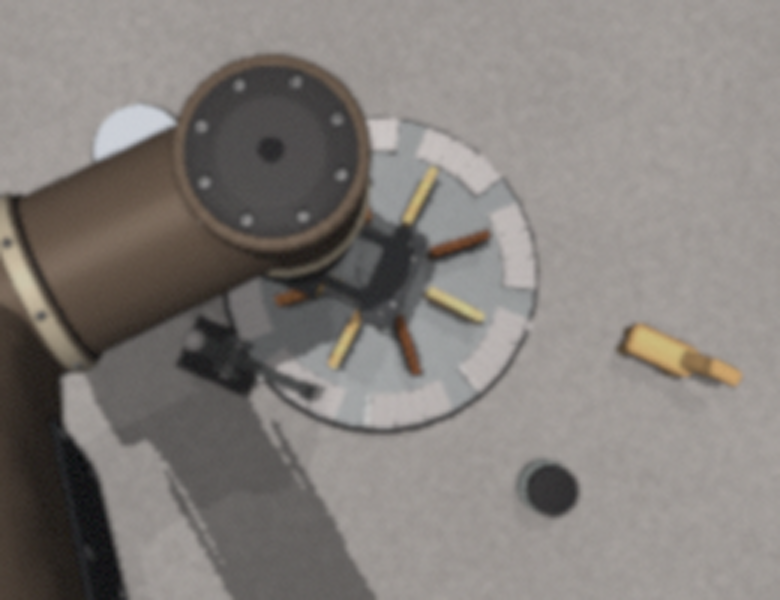

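```bash
cat > fw.py <<'E'
from h import *
import pickle
T=pickle.load(open('cal.pkl','rb'))['T']
def wheel(bs,C=(.5942,.0055)):
    o=[]
    for b in bs:
        X=back(T,np.array(b)/3+[140,100],.082)[:2]-C
        a=np.arctan2(X[1],X[0])+.4463-np.pi/8; o.append((round(np.linalg.norm(X),3),round((a+.75)%(np.pi/4)-.75,3)))
    return o
E
python3 - <<'E'
from fw import *
from bench import manip
print(wheel([(421,195),(460,243),(456,304),(409,347),(345,340)]))
s=manip.get_state();p=s['position'];R=s['ee_rot'];print(p,s['clock'])
C=np.array([.5945,.006])
D=p[:2]-C
for wt in [-.4,-.5,-.6,-.68]:
    phi=np.radians(90.7)-.0665+wt;u=np.array([np.cos(phi),np.sin(phi)]);v=np.array([-u[1],u[0]])
    print(wt,(R.T@(np.append(C+.072*u+.0135*v,.055+.178)-p)*1000).round(1))
E
```

```text
[(np.float64(0.068), np.float64(-0.448)), (np.float64(0.067), np.float64(-0.446)), (np.float64(0.068), np.float64(-0.436)), (np.float64(0.07), np.float64(-0.438)), (np.float64(0.069), np.float64(-0.44))]
[0.61482811 0.07709245 0.23317755] 8.6167
-0.4 [-0.6  0.8  0.2]
-0.5 [ 6.7 -0.1  0.2]
-0.6 [14.  -0.2  0.2]
-0.68 [19.9  0.2  0.2]
```

```bash
python3 -m pendant '{"offset":[[2,0,0],[5,0,0],[8,0,0],[11,0,0],[14,0,0],[16,0,0],[16.5,0,0],[16.5,0,0],[16.5,0,0]],"dr":[[0,0,0.03],[0,0,0.07],[0,0,0.11],[0,0,0.15],[0,0,0.19],[0,0,0.22],[0,0,0.23],[0,0,0.23],[0,0,0.23]]}'
python3 m.py 6
```

```text
clock: 9.37
position: [0.6295, 0.0701, 0.2328]
ee_rot: [[0.786, -0.618, 0.0], [-0.618, -0.786, -0.0], [0.0, -0.0, -1.0]]
force: [0.0, 0.2, 0.1]
grip_width: 0.0005
```

View pics/t6.png

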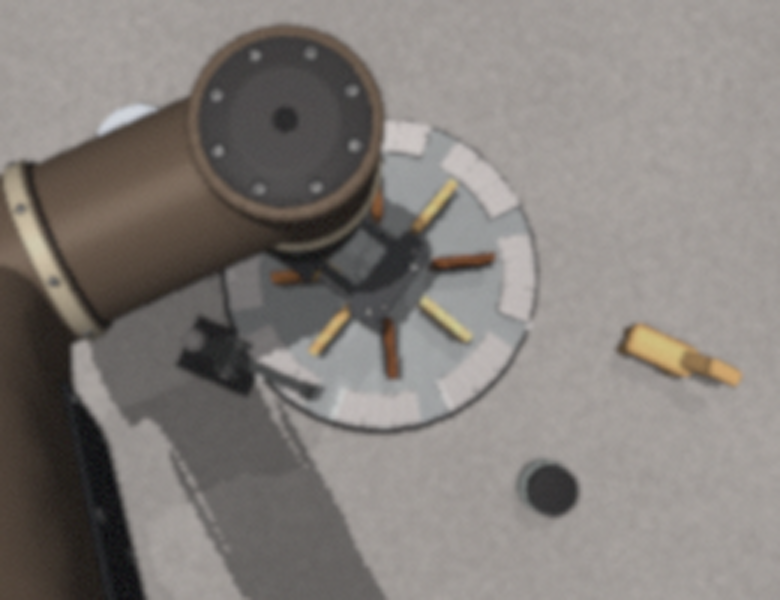

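```bash
python3 - <<'E'
from fw import *
print(wheel([(435,206),(463,261),(446,319),(391,349),(331,332)]))
E
```

```text
[(np.float64(0.067), np.float64(-0.668)), (np.float64(0.067), np.float64(-0.675)), (np.float64(0.068), np.float64(-0.657)), (np.float64(0.069), np.float64(-0.653)), (np.float64(0.069), np.float64(-0.633))]
```

```bash
python3 -m pendant '{"offset":[[-2,0,0],[-5,0,0],[-5,0,-10],[-5,0,-35],[-5,0,-65],[-7,0,-88],[-20,-4,-90],[-50,-16,-90],[-80,-29,-90],[-110,-40,-90],[-130,-48,-90],[-138,-52,-90],[-138,-52,-75],[-138,-52,-45],[-138,-52,-28],[-138,-52,-25],[-138,-52,-25]],"dr":[[0,0,0],[0,0,0],[0,0,0],[0,0,0],[0,0,0],[0,0,0],[0,0,-0.04],[0,0,-0.09],[0,0,-0.14],[0,0,-0.19],[0,0,-0.22],[0,0,-0.22],[0,0,-0.22],[0,0,-0.22],[0,0,-0.22],[0,0,-0.22],[0,0,-0.22]]}'
python3 m.py 7; python3 - <<'E'
from bench import snapshot
import cv2
d=snapshot('scene'); cv2.imwrite('pics/s7.png',cv2.resize(d['img'][120:280,160:360],None,fx=3.5,fy=3.5))
E
```

```text
clock: 10.88
position: [0.5533, 0.196, 0.257]
ee_rot: [[0.901, -0.433, -0.002], [-0.433, -0.901, -0.002], [-0.001, 0.002, -1.0]]
force: [1.0, 0.5, 0.4]
grip_width: 0.0006
```

View pics/s7.png

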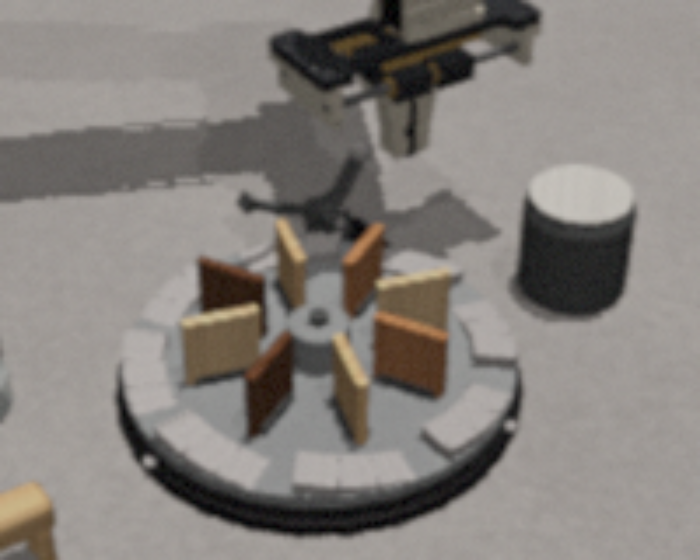

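View pics/w7.png

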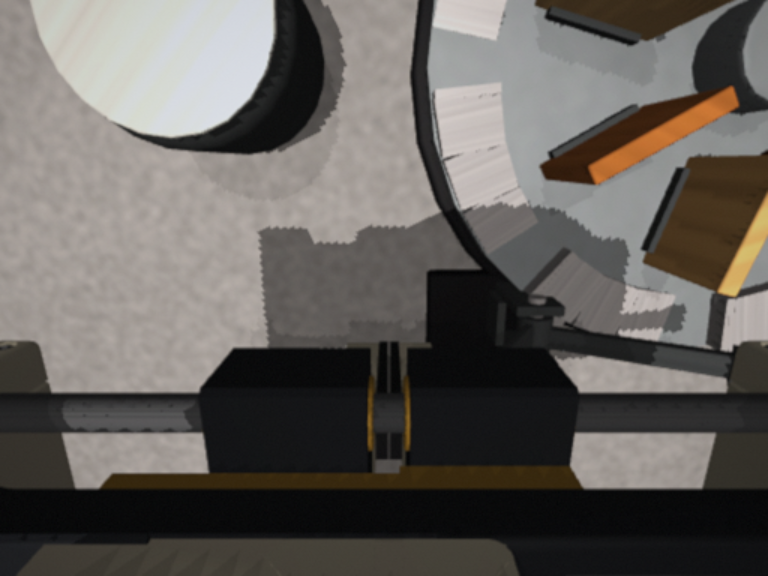

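```bash
python3 -m pendant '{"offset":[[0,4,0],[0,9,0],[0,12,0],[0,15,0],[0,18,0],[0,21,0],[0,24,0],[0,27,0],[0,30,0],[0,33,0],[0,35,0],[0,37,0],[0,37,0],[0,37,0],[0,35,0],[0,28,0],[0,16,0],[0,4,0]],"dr":[[0,0,0],[0,0,0],[0,0,0],[0,0,0],[0,0,0],[0,0,0],[0,0,0],[0,0,0],[0,0,0],[0,0,0],[0,0,0],[0,0,0],[0,0,0],[0,0,0],[0,0,0],[0,0,0],[0,0,0],[0,0,0]]}'
python3 m.py 8; python3 - <<'E'
from bench import snapshot
import cv2
d=snapshot('scene'); cv2.imwrite('pics/s8.png',cv2.resize(d['img'][120:280,160:360],None,fx=3.5,fy=3.5))
E
```

```text
clock: 12.53
position: [0.5523, 0.1939, 0.2578]
ee_rot: [[0.901, -0.433, 0.0], [-0.433, -0.901, 0.0], [0.0, -0.0, -1.0]]
force: [-0.1, 0.6, -0.4]
grip_width: 0.0003
```

View pics/s8.png

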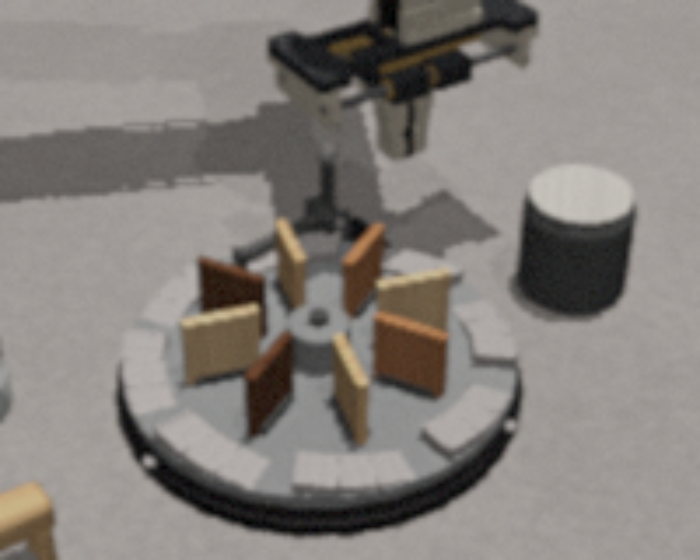

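View pics/t8.png

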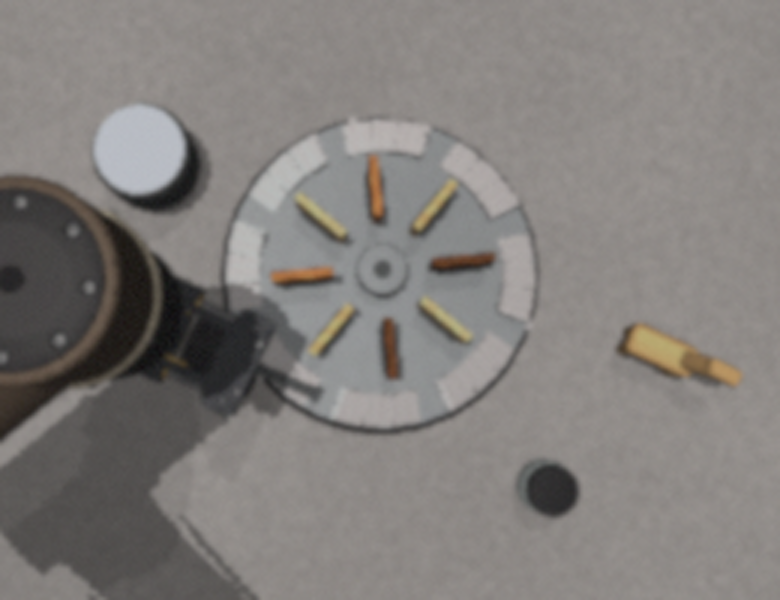

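```bash
python3 -m pendant '{"offset":[[0,-6,0],[0,-10,-10],[0,-10,-40],[0,-15,-75],[0,-40,-100],[0,-70,-115],[0,-105,-120],[0,-140,-120],[0,-165,-120],[0,-170,-120],[0,-170,-120],[0,-170,-120]],"dr":[[0,0,0],[0,0,0],[0,0,0],[0,0,0],[0,0,0],[0,0,0],[0,0,0],[0,0,0],[0,0,0],[0,0,0],[0,0,0],[0,0,0]]}'
python3 m.py 9; python3 - <<'E'
from bench import snapshot
import cv2
d=snapshot('scene'); cv2.imwrite('pics/scene9.png',d['img']); cv2.imwrite('pics/s9.png',cv2.resize(d['img'][130:250,190:340],None,fx=5,fy=5,interpolation=cv2.INTER_CUBIC))
E
```

```text
clock: 13.68
position: [0.625, 0.3459, 0.3776]
ee_rot: [[0.901, -0.433, -0.001], [-0.433, -0.901, -0.001], [-0.0, 0.001, -1.0]]
force: [-0.7, -0.7, -0.2]
grip_width: 0.0007
```

View pics/s9.png

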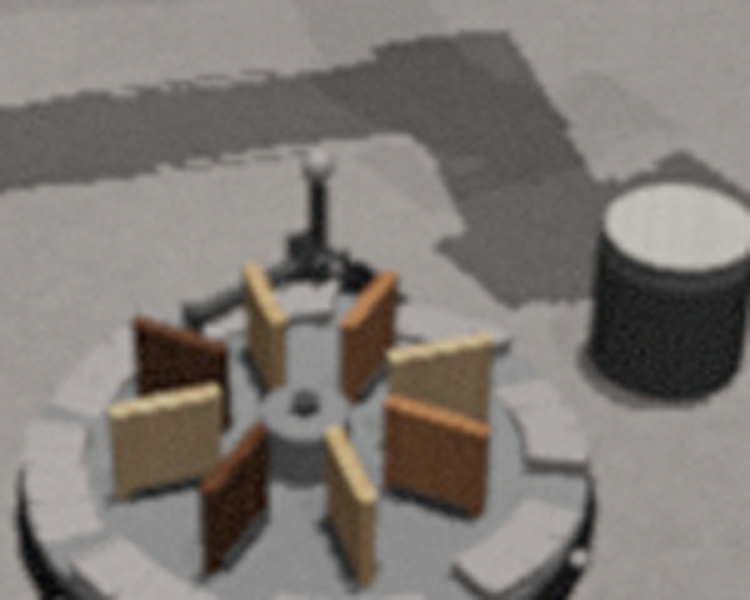

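View pics/t9.png

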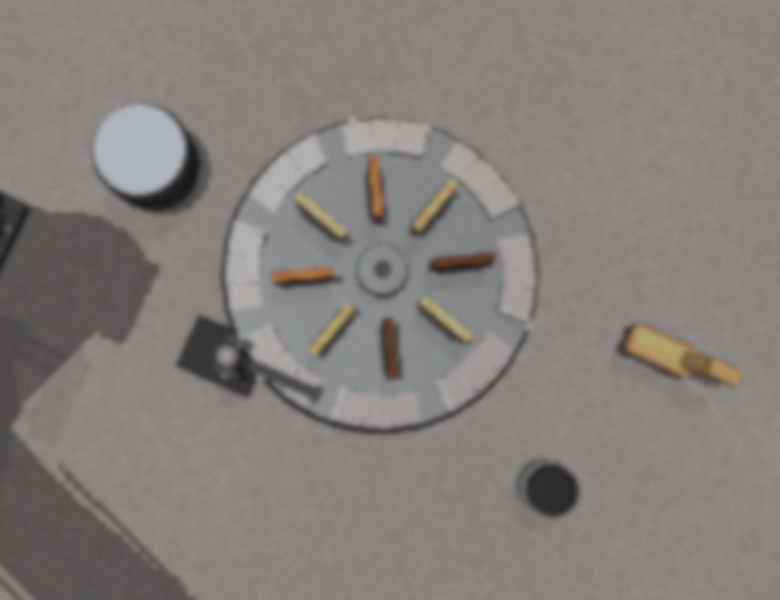

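```bash
python3 - <<'E'
from fw import *
a=cv2.imread('pics/scene0.png').astype(np.float32).mean(2);b=cv2.imread('pics/scene9.png').astype(np.float32).mean(2)
t=a[156:171,246:262]; best=[]
for f in [(a,'0'),(b,'9')]:
    r=cv2.matchTemplate(f[0][145:182,235:273],t,cv2.TM_CCOEFF_NORMED); print(cv2.minMaxLoc(r)[1],cv2.minMaxLoc(r)[3]); 
    y,x=np.mgrid[156:172,246:262]; g=f[0][156:172,246:262]; w=np.clip(g-165,0,None); print((x*w).sum()/w.sum(),(y*w).sum()/w.sum())
print(wheel([(376,188),(435,207),(463,261),(446,319),(391,349),(331,332),(303,275),(321,215)]))
S=pickle.load(open('cal.pkl','rb'))['S']
d=np.array([.432,.902])
for q in (0,.06,.2): print(q,proj(S,[*(np.array([.5225,.1335])+.055*np.sin(q)*d),.048+.055*np.cos(q)]))
E
```

```text
0.9999982118606567 (11, 11)
253.1142852284959 160.8571424834584
0.882428765296936 (11, 13)
253.26785728882777 160.80357186648334
[(np.float64(0.066), np.float64(-0.659)), (np.float64(0.066), np.float64(-0.677)), (np.float64(0.067), np.float64(-0.675)), (np.float64(0.068), np.float64(-0.657)), (np.float64(0.069), np.float64(-0.653)), (np.float64(0.069), np.float64(-0.633)), (np.float64(0.067), np.float64(-0.641)), (np.float64(0.067), np.float64(-0.657))]
0 [252.84805673 162.52717486]
0.06 [253.91922827 162.19202268]
0.2 [256.38563716 161.67151473]
```

```bash
python3 -c "
from bench import manip
print(manip.job_done(), manip.get_state()['clock'])"
```

```text
the job is handed in; nothing more can be done
the job is handed in; nothing more can be done
```

The carousel is back by one notch with the pawl shut again, and I handed the job in at about 14 s on the robot's clock. No verdict is given at hand-in.

**What I did:** With the gripper closed, I used a fingertip to tip the pawl open by its ball, and the picture showed it staying open. I then pushed one board clockwise in two gentle passes, and tipped the ball back so the nose dropped. Last, I moved the arm well clear.

**Last checks:**
- **Turntable:** The eight boards put it between -0.63 and -0.68 rad, averaging -0.66. That is inside the window of -0.55 to -0.81.
- **Pawl:** In the last scene picture the lever stands upright. By intensity centroid the ball was within 0.2 px of its starting place, or about 0.01 rad.
- **A check that disagreed:** A coarse template match on the ball showed a shift of about 2 px in row. It was a weaker match (0.88), and a raised pawl would shift the ball mainly in column, so I relied on the centroid.
- **Jar, tin and horse:** They look unmoved in the last top picture. I compared them by eye only.
- **Forces:** Readings at the end of each move were under about 2 N. Peaks within a move were not recorded.

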